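# Make up a bonding kit and a filling kit for the pottery bench

### The job

Make up two kits from the stock in the middle of the bench: in the long tray the small amber bottle, the cork sanding block and one white mixing cup; in the short tray the small lidded jar and the other mixing cup (either cup will do for either). Set each thing down gently inside its tray without dropping it, flat on the tray floor the same way up as it stands now and not on the rim or on another thing; leave the large bottle, the large jar and the tripod bowl where they are.

Things in the scene. Friction and masses are not known exactly. Their poses are not given: they have to be found in the camera images.
- small_bottle: The smaller of two amber glass bottles, 80 mm high. Straight round body 34 mm in diameter up to 48 mm, then a shoulder and a narrow neck, black cap 20 mm in diameter from 64 mm to the top. Stands upright, about 55 to 115 g. Origin at the centre of the underside, z up.
- small_jar: The smaller of two squat round white plastic jars with a flat grey lid, 46 mm in diameter, 40 mm high, upright, about 55 to 115 g. Origin at the centre of the underside, z up.
- cup_a: Small open white ceramic mixing cup without a handle, nearly straight: 45 mm in diameter at the foot, 48 mm at the rim, 45 mm high, wall 4 mm, upright, 90 g. The same as cup_b. Origin at the centre of the underside, z up.
- cup_b: Small open white ceramic mixing cup, the same as cup_a: 45 mm in diameter at the foot, 48 mm at the rim, 45 mm high, upright. Origin at the centre of the underside, z up.
- sanding_block: Cork sanding block with grey abrasive under it, lying flat: 70 mm long (its x axis), 34 mm wide (its y axis; 36 mm in the lowest 8 mm), 28 mm high. Its x axis lies within 46 degrees of straight away from the robot. Rigid, about 40 to 85 g. Origin at the centre of the underside, z up.
- large_bottle: Bystander: the larger amber bottle, body 54 mm in diameter, 130 mm high, loose. Stands among the stock and stays there. Origin at the centre of the underside.
- large_jar: Bystander: the larger white jar with a grey lid, 68 mm in diameter, 60 mm high, loose. Stands among the stock and stays there. Origin at the centre of the underside.
- tripod_bowl: Bystander: small terracotta bowl on three short feet, 62 mm in diameter, 38 mm high, loose. Stands among the stock and stays there. Origin at the centre of its underside at the feet.
- long_tray: Steel tray with a low rim, 250 mm long (its x axis), 120 mm wide (its y axis), 14 mm high outside; walls and floor 4 mm thick. Fixed to the table. Its x axis points within 8 degrees of away from the robot. Stands left or right of the stock. Origin at the centre of the underside, so the inner floor is 4 mm above it. It is for the bonding kit. Longer of the two trays.
- short_tray: Steel tray with a low rim, 160 mm long (its x axis), 120 mm wide (its y axis), 14 mm high outside; walls and floor 4 mm thick. Fixed to the table. Its x axis points within 8 degrees of away from the robot. Stands left or right of the stock. Origin at the centre of the underside, so the inner floor is 4 mm above it. It is for the filling kit. Shorter of the two trays.
Mind the look-alikes: they are no part of the job. Leave any blue look-alike of the small_bottle alone.

How it is judged (in metres and radians):
At the end, for the whole second after the job is handed in: The small bottle, the sanding block and one cup stand wholly inside the long tray, and the small jar and the other cup wholly inside the short tray: each on the tray floor (origin less than 9 mm above the tray's underside), within 0.12 rad of upright and the right way up, let go and at rest (x of small_bottle in the frame of long_tray between -0.107 and 0.107 m and y of small_bottle in the frame of long_tray between -0.042 and 0.042 m and z of each of small_bottle, sanding_block in the frame of long_tray below 0.009 m and angle between each of small_bottle, sanding_block, small_jar's own z axis and vertical below 0.12 rad and x of sanding_block in the frame of long_tray between -0.107 and 0.107 m and y of sanding_block in the frame of long_tray between -0.042 and 0.042 m and x of small_jar in the frame of short_tray between -0.056 and 0.056 m and y of small_jar in the frame of short_tray between -0.036 and 0.036 m and z of small_jar in the frame of short_tray below 0.009 m and (((x of cup_a in the frame of long_tray between -0.1015 and 0.1015 m and y of cup_a in the frame of long_tray between -0.0365 and 0.0365 m and z of cup_a in the frame of long_tray below 0.009 m and angle between cup_a's own z axis and vertical below 0.12 rad) and (x of cup_b in the frame of short_tray between -0.0565 and 0.0565 m and y of cup_b in the frame of short_tray between -0.0365 and 0.0365 m and z of cup_b in the frame of short_tray below 0.009 m and angle between cup_b's own z axis and vertical below 0.12 rad)) or ((x of cup_b in the frame of long_tray between -0.1015 and 0.1015 m and y of cup_b in the frame of long_tray between -0.0365 and 0.0365 m and z of cup_b in the frame of long_tray below 0.009 m and angle between cup_b's own z axis and vertical below 0.12 rad) and (x of cup_a in the frame of short_tray between -0.0565 and 0.0565 m and y of cup_a in the frame of short_tray between -0.0365 and 0.0365 m and z of cup_a in the frame of short_tray below 0.009 m and angle between cup_a's own z axis and vertical below 0.12 rad))) and linear speed of each of small_bottle, small_jar, cup_a, cup_b, sanding_block below 0.02 m/s and angular speed of each of small_bottle, small_jar, cup_a, cup_b, sanding_block below 0.2 rad/s and contact force between each of small_bottle, small_jar, cup_a, cup_b, sanding_block and the fingers below 0.05 N); the robot touches nothing.
It fails at once if the large bottle is shifted by more than 25 mm (distance of large_bottle from where it was at the start of the episode above 0.025 m).
It fails at once if the large jar is shifted by more than 25 mm (distance of large_jar from where it was at the start of the episode above 0.025 m).
It fails at once if the tripod bowl is shifted by more than 25 mm (distance of tripod_bowl from where it was at the start of the episode above 0.025 m).
It fails at once if a thing of the kits is dropped from more than about 25 mm (falls freely faster than 0.7 m/s) ((linear speed of small_bottle above 0.7 m/s and contact force between small_bottle and the fingers below 0.01 N) or (linear speed of small_jar above 0.7 m/s and contact force between small_jar and the fingers below 0.01 N) or (linear speed of cup_a above 0.7 m/s and contact force between cup_a and the fingers below 0.01 N) or (linear speed of cup_b above 0.7 m/s and contact force between cup_b and the fingers below 0.01 N) or (linear speed of sanding_block above 0.7 m/s and contact force between sanding_block and the fingers below 0.01 N)).
It also fails if it takes over 136 s, if anything falls off the work surface, if the arm or the gripper's body presses on something with over 40 N, if the wrist force passes 120 N, or if a joint passes its speed limit or range.

### The arm

A 7-joint arm with a two-finger parallel gripper is mounted at the origin on the work surface. World frame = base frame: x ahead of the robot, y to its left, z up, the work surface at z = 0. Lengths are in m, angles in degrees, forces in N, time in s.
With the tool pointing down it reaches from about 0.4 to 0.85 m from the base axis. Payload 4.5 kg.
Tool frame: the origin (TCP) lies at the very end of the fingers, on their centre line; the grasp point (between the pads) lies 19 mm behind it; z points along the fingers, y is the line along which they close (so a half turn about z gives the same grasp; the last joint's range is limited). The gripper opens to 85 mm and grips with 20 to 120 N. Pads are 22 mm wide; open, the fingers measure 114 mm over their backs; the gripper's body (76 mm by 85 mm) begins 54 mm behind the grasp point. The pads swing forward as they close: fully open they stand 13 mm farther back than shut.
Start: joints at [-64.584, 39.483, -11.15, 89.685, 9.013, 51.709, -12.324], TCP at [0.249, 0.573, 0.231] pointing down, gripper open.
Joint ranges: [-172.22, 172.22], [-26.19, 119.32], [-84.43, 86.54], [7.71, 146.69], [-57.33, 237.33], [2.42, 119.75], [-152.13, 152.13]. Speed limits (degrees/s): [147.25, 147.25, 180, 180, 180, 180, 180].

### API

Orientations are given as [roll, pitch, yaw] about the fixed x, y, z axes, in that order (R = Rz(yaw) Ry(pitch) Rx(roll)).
In Python, from plant import robot gives the robot as it stands.
- The arm moves only by the tool carry_out, never from a script. Its argument "commands" is a list that holds one entry, the list of rows, each a list of 5 numbers: the shift along the tool's x, y, z in units of 40 mm (1.0 is 40 mm), then the turn about the tool's z in units of 6 degrees (1.0 is 6 degrees), then the opening, from 0 (shut) to 1 (fully open). A call has 1 to 10 rows; each row shifts and turns the commanded pose from where the row before left it, along the tool's axes as they then stand; what a row does not reach is not made up. A row lasts 1/8 s, in which the tool goes at most 62.5 mm and 10.7 degrees, less where a joint would pass 70% of its speed; a pose out of reach is approached as far as the arm can. A call is refused whole if a number of a shift passes 1 or a number of a turn 1, either way. A call with a gripper value outside its range is refused whole. The fingers move at their own pace and stop on an object; the grip force is fixed at half the most. Time passes only in rows, so rows that do not move let the fingers close. It gives the time, the measured TCP pose, the force, the opening and the grip force at its end, in the units of the state.
- robot.sense(): the state, without advancing time (a new reading comes with each control period).
- robot.capture(name): name is "scene" or "top"; returns the picture (400x640x3 uint8, red, green, blue); there is no depth.
- robot.camera_params(name): a dict with "mtx" (3x3 intrinsics, pixels), "extrinsics" (4x4, takes a point from world to camera coordinates). Camera axes: x right, y down, z forward; pixel columns grow to the right and rows downward; lengths in m; the calibration is good to about 2 mm. A picture is of the moment at which its call begins. camera_params takes no time and is no camera call.
- robot.finish_job(): hands the job in; it is judged then, once.
The state is a dict: "time_s": time; "qpos": joint angles; "joint_vel": joint speeds; "tau": joint torques, N m; "position": TCP position; "tcp_rot": TCP orientation; "force": force on the tool from outside, world axes, zero at the start; "moment": the same for the moment, N m; "finger_gap": finger opening in m; "finger_force": force on a finger pad.
Only numpy, scipy, OpenCV 4.12 (cv2) and the standard library are available. Lean on these libraries where they do the work, as an engineer would, in place of code of your own. Each camera call takes 0.05 s, during which the arm holds its last target. There are 200 camera calls.

## Working session

There is one attempt and no reset: what is moved stays moved. The work goes in short steps, Python scripts to look and compute and a tool call to move; the robot and the scene stay as the last step left them, time stands still between calls to the robot, and variables do not carry over. Pictures are saved under pics/ and viewed, at most 14 in all, crops included, and the job is handed in when it is done.

Besides the shell and the picture viewer there is one more tool, called after "Request:" by a JSON object that holds its "method" and its "body", one argument or row to a line. carry_out: Moves the arm, as the interface text tells. Its arguments: {"type":"object","properties":{"commands":{"type":"array"}},"required":["commands"]}

```bash
ls; mkdir -p pics
python3 - <<'E'
from plant import robot
import cv2
s=robot.sense();print(s)
for n in("top","scene"):
    im=robot.capture(n);cv2.imwrite(f"pics/{n}0.png",im[:,:,::-1])
    p=robot.camera_params(n);print(p)
E
```

```text
pics
{'time_s': 0.0, 'qpos': array([-64.58373461,  39.53344358, -11.14436778,  89.74801116,
         9.01314861,  51.70919497, -12.32434644]), 'joint_vel': array([ 0.02403027,  0.04728824, -0.02364408, -0.08179237, -0.01373747,
       -0.08733367, -0.02515678]), 'tau': array([-2.65100498e-04, -5.39622152e+01, -1.26627669e+00, -1.58532697e+01,
        9.14958597e-03,  9.94058268e-03,  2.06429434e-05]), 'position': array([0.24879942, 0.57260643, 0.23046642]), 'tcp_rot': array([-1.79891630e+02,  8.67842078e-03,  1.56525501e+02]), 'force': array([ 0.91682536,  0.09950723, -0.53391513]), 'moment': array([ 0.07214649, -0.05555102,  0.04154337]), 'finger_force': 0.0, 'finger_gap': 0.0853524886981903}
{'mtx': array([[407.33379851,   0.        , 315.67800018],
       [  0.        , 407.33379851, 196.89026894],
       [  0.        ,   0.        ,   1.        ]]), 'extrinsics': array([[ 0.14253243, -0.98978752, -0.00227599, -0.0747133 ],
       [-0.96699544, -0.13875892, -0.21369555,  0.57149587],
       [ 0.21119737,  0.03265942, -0.97689766,  0.92247955],
       [ 0.        ,  0.        ,  0.        ,  1.        ]])}
{'mtx': array([[388.56338991,   0.        , 320.64716271],
       [  0.        , 388.56338991, 194.86377153],
       [  0.        ,   0.        ,   1.        ]]), 'extrinsics': array([[ 2.33955838e-01,  9.72247205e-01,  1.95297352e-04,
        -1.40942985e-01],
       [ 7.38984634e-01, -1.77694367e-01, -6.49866466e-01,
        -3.93013381e-01],
       [-6.31796152e-01,  1.52184375e-01, -7.60048379e-01,
         1.21023192e+00],
       [ 0.00000000e+00,  0.00000000e+00,  0.00000000e+00,
         1.00000000e+00]])}
```

View pics/top0.png

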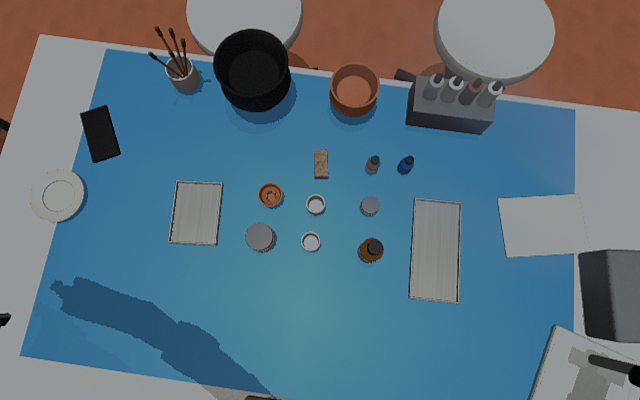

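View pics/scene0.png

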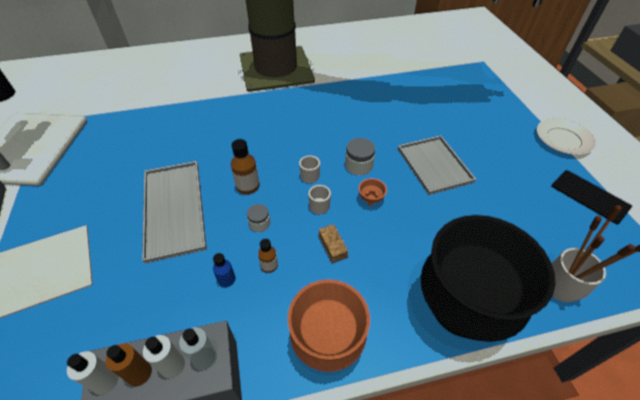

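The top view shows the long tray at right (436,250), the short tray at left (197,213), the small amber bottle at (373,163) and its blue look-alike at (406,163). The small jar is at (370,206), the cups at (316,204) and (311,241), and the block at (321,164). Bystanders are at (371,250), (260,237) and (270,195).

```bash
cat > h.py <<'E'
import numpy as np, cv2
from plant import robot
def ray(n,uv,z):
    p=robot.camera_params(n);E=p["extrinsics"];R,t=E[:3,:3],E[:3,3]
    uv=np.atleast_2d(np.asarray(uv,float))
    d=np.c_[uv,np.ones(len(uv))]@np.linalg.inv(p["mtx"]).T@R
    c=-R.T@t
    return (c+d*((z-c[2])/d[:,2])[:,None])[:,:2]
def proj(n,P):
    p=robot.camera_params(n);q=np.atleast_2d(P)@p["extrinsics"][:3,:3].T+p["extrinsics"][:3,3]
    q=q@p["mtx"].T;return q[:,:2]/q[:,2:]
def mask(n,im=None):   # everything that is not the blue mat
    im=robot.capture(n) if im is None else im
    h=cv2.cvtColor(im,cv2.COLOR_RGB2HSV)
    m=~((h[...,0]>93)&(h[...,0]<115)&(h[...,1]>120))
    return im,m.astype(np.uint8)*255
E
python3 - <<'E'
from h import *
for n,seeds in(("top",dict(lt=(436,250),st=(197,213),sb=(373,163),blue=(406,163),jar=(370,206),c1=(316,204),c2=(311,241),blk=(321,164),LB=(371,250),LJ=(260,237),bowl=(270,195))),
 ("scene",dict(lt=(172,215),st=(436,165),sb=(268,258),jar=(259,217),c1=(319,200),c2=(310,168),blk=(333,242),LB=(245,170),LJ=(360,155),bowl=(372,190)))):
    im,m=mask(n)
    cs,_=cv2.findContours(m,cv2.RETR_EXTERNAL,cv2.CHAIN_APPROX_NONE)
    for k,s in seeds.items():
        for c in cs:
            if cv2.pointPolygonTest(c,s,False)>=0 and cv2.contourArea(c)<2e4:
                print(n,k,cv2.boundingRect(c),cv2.contourArea(c))
                if k in("lt","st"):
                    r=cv2.minAreaRect(ray(n,c[:,0],0.014).astype(np.float32));print(r)
im=robot.capture("top")[140:275,235:435]
cv2.imwrite("pics/crop.png",cv2.resize(im[:,:,::-1],None,fx=4,fy=4,interpolation=cv2.INTER_CUBIC))
E
```

```text
top lt (408, 197, 54, 107) 4950.0
((0.499006450176239, -0.30171212553977966), (0.2512926459312439, 0.12353812903165817), 2.175053358078003)
top st (168, 180, 55, 66) 2971.5
((0.5055120587348938, 0.30287134647369385), (0.16166937351226807, 0.12282435595989227), 4.945239543914795)
top sb (365, 156, 15, 19) 183.0
top jar (360, 196, 19, 21) 280.0
top c1 (306, 194, 20, 22) 315.5
top c2 (300, 231, 21, 21) 312.0
top blk (314, 150, 15, 29) 368.0
top LB (358, 238, 26, 25) 474.0
top LJ (245, 223, 31, 30) 667.0
top bowl (258, 182, 25, 25) 465.0
scene lt (142, 161, 65, 102) 5266.0
((0.5042664408683777, -0.30401256680488586), (0.2588336765766144, 0.12179677933454514), 2.0064070224761963)
scene st (398, 135, 78, 60) 2597.0
((0.5123206377029419, 0.30041858553886414), (0.16805368661880493, 0.12804369628429413), 4.759866237640381)
scene sb (258, 240, 20, 33) 437.0
scene jar (247, 204, 23, 28) 486.5
scene c1 (308, 184, 23, 30) 531.5
scene c2 (299, 155, 22, 28) 469.5
scene blk (318, 224, 30, 39) 674.0
scene LB (230, 140, 29, 55) 1007.0
scene LJ (345, 138, 30, 37) 882.5
scene bowl (358, 178, 29, 29) 566.5
```

View pics/crop.png

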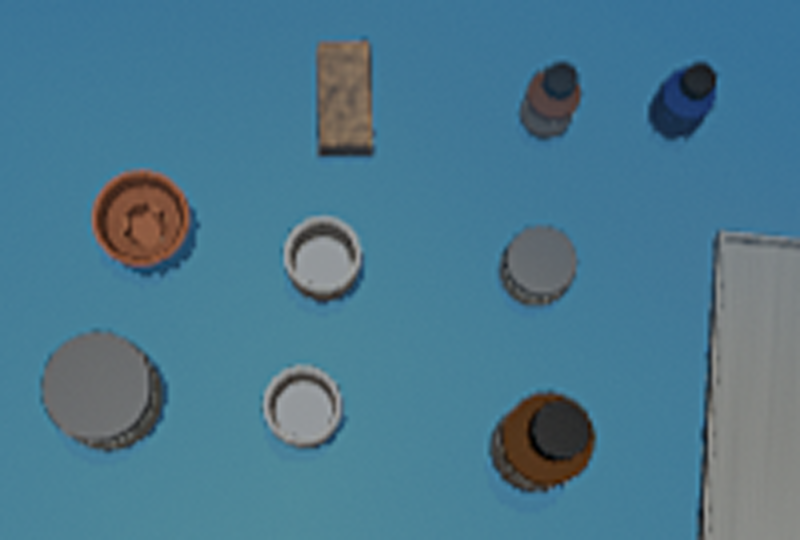

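The crop shows all tops sharply. In 4x crop pixels: small cap (561,80), jar lid (540,263), cup rims (322,255) and (303,405), block top corners about (319,42) to (373,150), large cap (559,430), large jar lid (96,388), bowl rim (141,218).

Run:
```python
from h import *
O=dict(sb=(561,80,.08,.017,.048),jar=(540,263,.04,.023,.04),c1=(322,256,.045,.024,.045),c2=(303,405,.045,.024,.045),LB=(559,430,.13,.027,.09),LJ=(96,388,.06,.034,.06),bowl=(141,218,.038,.031,.038),blue=(698,82,.08,.017,.048))
f=lambda a:(np.array(a)+.5)/4-.5+[235,140]
a=np.linspace(0,6.283,60);C=np.c_[np.cos(a),np.sin(a)]
for k,(x,y,z,r,h) in O.items():
    p=ray("top",f((x,y)),z)[0]
    out=[]
    for n in("top","scene"):
        P=np.vstack([np.c_[p+C*r,a*0+q] for q in(0.001,h)]+([np.c_[p+C*(.01 if k!='LB' else .015),a*0+z]] if 'b' in k.lower() and k!='bowl' else []))
        q=proj(n,P);out.append(np.r_[q.min(0),np.ptp(q,0)].round(1))
    print(k,p.round(4),*out)
B=ray("top",f([(319,42),(371,41),(373,150),(318,150)]),.028);print(B.round(4),B.mean(0),cv2.minAreaRect(B.astype(np.float32)))
```

```text
sb [ 0.684  -0.1218] [364.1 155.7  15.8  19.4] [258.1 235.9  20.4  35. ]
jar [ 0.5787 -0.1262] [358.7 196.2  20.3  21. ] [246.6 201.4  24.4  28.9]
c1 [0.563  0.0069] [305.3 194.1  19.6  22.2] [308.1 183.   22.7  30.2]
c2 [0.4711 0.0051] [300.4 230.9  20.   21.5] [298.7 154.4  21.2  28.3]
LB [ 0.4686 -0.1379] [356.4 237.   27.4  25.9] [229.9 137.8  30.5  56. ]
LJ [0.462  0.1276] [244.3 222.4  31.1  30.6] [344.4 135.8  30.9  38.3]
bowl [0.5722 0.1216] [257.4 182.   26.2  27.1] [356.6 176.8  30.   32.4]
blue [ 0.6944 -0.2038] [395.9 156.2  17.4  19.4] [213.6 249.7  23.2  35.1]
[[ 0.7047  0.0293]
 [ 0.7101 -0.0036]
 [ 0.6386 -0.0147]
 [ 0.6337  0.0197]] [0.6717438  0.00765475] ((0.671920657157898, 0.007597876712679863), (0.07232774049043655, 0.03475276380777359), 8.159151077270508)
```

Request:
{"method": "carry_out", "body": {
  "commands": [
    [[0, 0, 0, -0.98, 1], [0, 0, 0, -0.98, 1], [0, 0, 0, -0.98, 1], [0, 0, 0, -0.98, 1], [-0.4, -0.9, 0, 0, 1], [-0.4, -0.9, 0, 0, 1], [-0.4, -0.9, 0, 0, 1], [-0.4, -0.9, 0, 0, 1], [-0.4, -0.9, 0, 0, 1], [-0.4, -0.9, 0, 0, 1]]
  ]
}}

```text
time_s: 1.5
position: [0.3457, 0.3561, 0.2314]
tcp_rot: [180.0, 0.0, -180.0]
force: [0.4, -0.3, 0.2]
finger_gap: 0.0855
finger_force: 0.0
```

Request:
{"method": "carry_out", "body": {
  "commands": [
    [[-0.4, -0.9, 0, 0, 1], [-0.4, -0.9, 0, 0, 1], [-0.4, -0.9, 0, 0, 1], [-0.4, -0.9, 0.2, 0, 1], [-0.4, -0.9, 0.5, 0, 1], [-0.4, -0.9, 0.5, 0, 1], [-0.4, -0.9, 0.5, 0, 1], [-0.4, -0.9, 0.3, 0, 1], [-0.4, -0.9, 0, 0, 1], [0, 0, 0, 0, 1]]
  ]
}}

```text
time_s: 2.75
position: [0.4904, 0.0296, 0.1509]
tcp_rot: [-179.9, 0.0, 179.6]
force: [0.4, 0.4, -0.2]
finger_gap: 0.0856
finger_force: 0.0
```

Request:
{"method": "carry_out", "body": {
  "commands": [
    [[0.43, -0.62, 0, 0, 1], [0, 0, 0.8, 0, 1], [0, 0, 0.8, 0, 1], [0, 0, 0.8, 0, 1], [0, 0, 0.6, 0, 1], [0, 0, 0.3, 0, 1], [0, 0, 0.17, 0, 1], [0, 0, 0, 0, 0.3], [0, 0, 0, 0, 0.2], [0, 0, 0, 0, 0.2]]
  ]
}}

```text
time_s: 4.0
position: [0.4726, 0.0083, 0.0137]
tcp_rot: [-180.0, 0.1, 180.0]
force: [-0.9, -0.6, 6.6]
finger_gap: 0.0465
finger_force: 60.5
```

Request:
{"method": "carry_out", "body": {
  "commands": [
    [[0, 0, 0, 0, 0.2], [0, 0, 0, 0, 0.2], [0, 0, 0, 0, 0.2]]
  ]
}}

```text
time_s: 4.38
position: [0.4727, 0.0083, 0.0137]
tcp_rot: [-180.0, 0.1, 180.0]
force: [-1.2, 0.2, 6.0]
finger_gap: 0.0462
finger_force: 60.5
```

Request:
{"method": "carry_out", "body": {
  "commands": [
    [[0, 0, -0.4, 0, 0.2], [0, 0, -0.8, 0, 0.2], [0, 0, -0.8, 0, 0.2], [0, 0.5, -0.8, 0, 0.2], [0, 0.8, 0, 0, 0.2], [0, 0.9, 0, 0, 0.2], [0, 0.9, 0, 0, 0.2], [0, 0.9, 0, 0, 0.2], [0, 0.9, 0, 0, 0.2], [0, 0.9, 0, 0, 0.2]]
  ]
}}

```text
time_s: 5.62
position: [0.4719, 0.2415, 0.125]
tcp_rot: [180.0, 0.0, -180.0]
force: [0.5, 0.0, -1.0]
finger_gap: 0.0461
finger_force: 61.6
```

Request:
{"method": "carry_out", "body": {
  "commands": [
    [[0, 0.8, 0, 0, 0.2], [0, 0.5, 0, 0, 0.2], [0, 0.17, 0, 0, 0.2], [0, 0, 0.8, 0, 0.2], [0, 0, 0.8, 0, 0.2], [0, 0, 0.5, 0, 0.2], [0, 0, 0.3, 0, 0.2], [0, 0, 0, 0, 0.2]]
  ]
}}

```text
time_s: 6.62
position: [0.4719, 0.2984, 0.0281]
tcp_rot: [-179.9, -0.1, 180.0]
force: [-0.4, -0.6, -0.5]
finger_gap: 0.0467
finger_force: 61.6
```

Request:
{"method": "carry_out", "body": {
  "commands": [
    [[0, 0, 0.12, 0, 0.2], [0, 0, 0.08, 0, 0.2], [0, 0, 0.05, 0, 0.2], [0, 0, 0, 0, 0.2]]
  ]
}}

```text
time_s: 7.12
position: [0.472, 0.2995, 0.0185]
tcp_rot: [180.0, 0.0, -180.0]
force: [-1.1, -0.0, 0.2]
finger_gap: 0.0463
finger_force: 61.6
```

Request:
{"method": "carry_out", "body": {
  "commands": [
    [[0, 0, 0.04, 0, 0.2], [0, 0, 0, 0, 0.2], [0, 0, 0, 0, 0.65], [0, 0, 0, 0, 0.7], [0, 0, 0, 0, 0.7], [0, 0, -0.3, 0, 0.7], [0, 0, -0.8, 0, 0.7], [0, 0, -0.8, 0, 0.8], [0, 0, -0.8, 0, 0.9], [0, 0, 0, 0, 0.9]]
  ]
}}

```text
time_s: 8.38
position: [0.4735, 0.3006, 0.1279]
tcp_rot: [179.8, 0.3, -180.0]
force: [-1.0, 0.1, -0.5]
finger_gap: 0.0768
finger_force: 0.0
```

Run:
```python
from h import *
print(robot.sense()["position"])
for n in("top","scene"):
    im=robot.capture(n); cv2.imwrite(f"pics/{n}1.png",im[:,:,::-1])
cv2.imwrite("pics/a1.png",cv2.resize(robot.capture("scene")[90:240,280:520,::-1],None,fx=3,fy=3))
```

```text
[0.47353141 0.30056668 0.12790009]
```

View pics/a1.png

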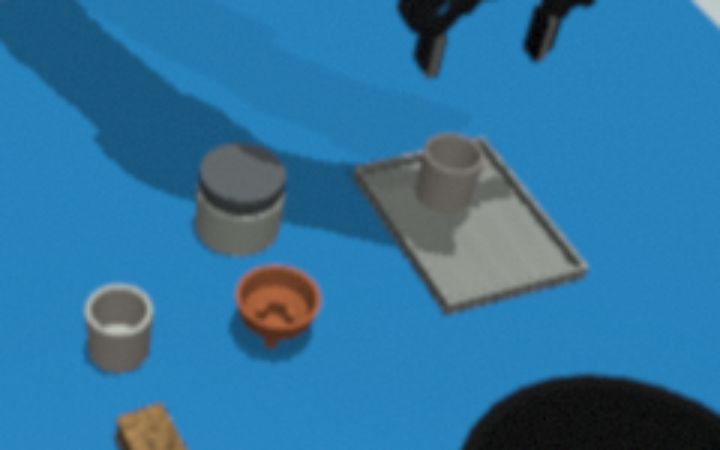

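The cup stands upright inside the short tray, at (449,172) in the crop. Next is the jar.

Request:
{"method": "carry_out", "body": {
  "commands": [
    [[-0.2, -0.5, 0, 0, 0.9], [-0.24, -0.9, 0, 0, 0.9], [-0.24, -0.9, 0, 0, 0.9], [-0.2, -0.9, 0, 0, 0.9], [-0.2, -0.9, 0, 0, 0.9], [-0.2, -0.9, 0, 0, 0.9], [-0.2, -0.9, 0, 0, 0.9], [-0.2, -0.9, 0, 0, 0.9], [-0.2, -0.9, 0, 0, 0.9], [-0.2, -0.9, 0, 0, 0.9]]
  ]
}}

```text
time_s: 9.78
position: [0.5548, -0.0457, 0.1237]
tcp_rot: [180.0, -0.1, -179.9]
force: [0.6, -0.2, -0.0]
finger_gap: 0.0768
finger_force: 0.0
```

Request:
{"method": "carry_out", "body": {
  "commands": [
    [[-0.2, -0.9, 0, 0, 0.95], [-0.2, -0.6, 0, 0, 0.95], [-0.2, -0.3, 0, 0, 0.95], [-0.2, -0.26, 0, 0, 0.95], [0, 0, 0.7, 0, 0.95], [0, 0, 0.8, 0, 0.95], [0, 0, 0, 0, 0.95]]
  ]
}}

```text
time_s: 10.65
position: [0.5858, -0.1255, 0.0628]
tcp_rot: [179.9, -0.3, -179.8]
force: [0.2, 0.3, 0.4]
finger_gap: 0.0813
finger_force: 0.0
```

Request:
{"method": "carry_out", "body": {
  "commands": [
    [[0.12, 0, 0.6, 0, 0.95], [0, 0, 0.4, 0, 0.95], [0, 0, 0.27, 0, 0.95], [0, 0, 0, 0, 0.6], [0, 0, 0, 0, 0.3], [0, 0, 0, 0, 0.2], [0, 0, 0, 0, 0.2], [0, 0, 0, 0, 0.2]]
  ]
}}

```text
time_s: 11.65
position: [0.5836, -0.1269, 0.0152]
tcp_rot: [-180.0, 0.1, -180.0]
force: [-0.6, -0.1, 6.0]
finger_gap: 0.0436
finger_force: 61.5
```

Request:
{"method": "carry_out", "body": {
  "commands": [
    [[0, 0, -0.4, 0, 0.2], [0, 0, -0.8, 0, 0.2], [0, 0, -0.8, 0, 0.2], [0, 0.5, -0.8, 0, 0.2], [0, 0.9, 0, 0, 0.2], [0, 0.9, 0, 0, 0.2], [0, 0.9, 0, 0, 0.2], [0.2, 0.9, 0, 0, 0.2], [0.2, 0.9, 0, 0, 0.2], [0.2, 0.9, 0, 0, 0.2]]
  ]
}}

```text
time_s: 12.9
position: [0.5582, 0.1102, 0.1269]
tcp_rot: [180.0, 0.0, -180.0]
force: [-0.4, -0.7, -1.1]
finger_gap: 0.0436
finger_force: 61.4
```

Request:
{"method": "carry_out", "body": {
  "commands": [
    [[0.2, 0.9, 0, 0, 0.2], [0.16, 0.9, 0, 0, 0.2], [0, 0.9, 0, 0, 0.2], [0, 0.9, 0, 0, 0.2], [0, 0.9, 0, 0, 0.2], [0, 0.4, 0, 0, 0.2], [0, 0, 0.8, 0, 0.2], [0, 0, 0.8, 0, 0.2], [0, 0, 0.5, 0, 0.2], [0, 0, 0, 0, 0.2]]
  ]
}}

```text
time_s: 14.15
position: [0.5433, 0.3037, 0.041]
tcp_rot: [-179.9, -0.1, -180.0]
force: [-0.5, 0.1, -0.3]
finger_gap: 0.0434
finger_force: 61.4
```

Request:
{"method": "carry_out", "body": {
  "commands": [
    [[0, 0, 0.3, 0, 0.2], [0, 0, 0.12, 0, 0.2], [0, 0, 0.08, 0, 0.2], [0, 0, 0.04, 0, 0.2], [0, 0, 0, 0, 0.2]]
  ]
}}

```text
time_s: 14.78
position: [0.544, 0.3052, 0.0206]
tcp_rot: [180.0, 0.0, -180.0]
force: [1.1, -0.7, -0.1]
finger_gap: 0.0434
finger_force: 61.4
```

Request:
{"method": "carry_out", "body": {
  "commands": [
    [[0, 0, 0.05, 0, 0.2], [0, 0, 0.02, 0, 0.2], [0, 0, 0, 0, 0.65], [0, 0, 0, 0, 0.68], [0, 0, 0, 0, 0.68], [0, 0, -0.3, 0, 0.68], [0, 0, -0.8, 0, 0.7], [0, 0, -0.8, 0, 0.8], [0, 0, -0.8, 0, 0.9], [0, -0.5, 0, 0, 0.95]]
  ]
}}

```text
time_s: 16.02
position: [0.5454, 0.2883, 0.1292]
tcp_rot: [179.7, 0.3, -179.8]
force: [0.6, -0.8, -0.4]
finger_gap: 0.0811
finger_force: 0.0
```

Request:
{"method": "carry_out", "body": {
  "commands": [
    [[0, -0.9, 0, 0, 0.95], [0, -0.9, 0, 0, 0.95], [0, -0.9, 0, 0, 0.95], [0, -0.9, 0, 0, 0.95], [0, -0.9, 0, 0, 0.95], [0, -0.9, 0, 0, 0.95], [0, -0.8, 0, 0, 0.95], [-0.5, -0.5, 0, 0, 0.95], [0, -0.2, 0, 0, 0.95], [0, 0, 0, 0, 0.95]]
  ]
}}

```text
time_s: 17.27
position: [0.5629, 0.0085, 0.1253]
tcp_rot: [-180.0, -0.1, 180.0]
force: [0.8, 0.7, -0.1]
finger_gap: 0.0808
finger_force: 0.0
```

Request:
{"method": "carry_out", "body": {
  "commands": [
    [[-0.05, -0.04, 0.8, 0, 0.95], [0, 0, 0.8, 0, 0.95], [0, 0, 0.7, 0, 0.95], [0, 0, 0.43, 0, 0.95], [0, 0, 0, 0, 0.6], [0, 0, 0, 0, 0.3], [0, 0, 0, 0, 0.2], [0, 0, 0, 0, 0.2], [0, 0, 0, 0, 0.2]]
  ]
}}

```text
time_s: 18.4
position: [0.5671, 0.0078, 0.0177]
tcp_rot: [180.0, 0.1, -180.0]
force: [-1.2, 0.2, 6.3]
finger_gap: 0.0453
finger_force: 61.9
```

Request:
{"method": "carry_out", "body": {
  "commands": [
    [[0, 0, -0.4, 0, 0.2], [0, 0, -0.8, 0, 0.2], [0, 0, -0.8, 0, 0.2], [0, -0.5, -0.8, 0, 0.2], [0, -0.9, 0, 0, 0.2], [0, -0.9, 0, 0, 0.2], [0, -0.9, 0, 0, 0.2], [0, -0.9, 0, 0, 0.2], [0, -0.9, 0, 0, 0.2], [0, -0.9, 0, 0, 0.2]]
  ]
}}

```text
time_s: 19.65
position: [0.5661, -0.2299, 0.1294]
tcp_rot: [-180.0, 0.0, -180.0]
force: [0.4, -0.2, -1.5]
finger_gap: 0.0454
finger_force: 61.5
```

Request:
{"method": "carry_out", "body": {
  "commands": [
    [[0, -0.9, 0, 0, 0.2], [0, -0.7, 0, 0, 0.2], [0.5, -0.35, 0, 0, 0.2], [0.8, 0, 0, 0, 0.2], [0.9, 0, 0, 0, 0.2], [0.8, 0, 0, 0, 0.2], [0.5, 0, 0.4, 0, 0.2], [0, 0, 0.8, 0, 0.2], [0, 0, 0.6, 0, 0.2], [0, 0, 0, 0, 0.2]]
  ]
}}

```text
time_s: 20.9
position: [0.4254, -0.3062, 0.056]
tcp_rot: [179.9, -0.1, -179.9]
force: [-0.4, 0.1, -1.5]
finger_gap: 0.0454
finger_force: 61.5
```

Floor contact is expected near TCP z 0.0217, so this lowers 34 mm.

Request:
{"method": "carry_out", "body": {
  "commands": [
    [[0, 0, 0.4, 0, 0.2], [0, 0, 0.25, 0, 0.2], [0, 0, 0.12, 0, 0.2], [0, 0, 0.06, 0, 0.2], [0, 0, 0, 0, 0.2]]
  ]
}}

```text
time_s: 21.52
position: [0.4266, -0.3066, 0.0235]
tcp_rot: [-180.0, 0.0, -180.0]
force: [-0.2, 0.7, -1.3]
finger_gap: 0.0447
finger_force: 61.5
```

Request:
{"method": "carry_out", "body": {
  "commands": [
    [[0, 0, 0.05, 0, 0.2], [0, 0, 0.02, 0, 0.2], [0, 0, 0, 0, 0.65], [0, 0, 0, 0, 0.7], [0, 0, 0, 0, 0.7], [0, 0, -0.3, 0, 0.7], [0, 0, -0.8, 0, 0.7], [0, 0, -0.8, 0, 0.8], [0, 0, -0.8, 0, 0.8], [-0.6, 0, 0, 0, 0.8]]
  ]
}}

```text
time_s: 22.78
position: [0.4499, -0.3079, 0.1314]
tcp_rot: [-179.9, 0.1, 179.9]
force: [0.7, -0.6, 0.0]
finger_gap: 0.0685
finger_force: 0.0
```

Request:
{"method": "carry_out", "body": {
  "commands": [
    [[-0.9, 0, 0, 0, 0.8], [-0.9, 0, 0, 0, 0.8], [-0.9, 0.2, 0, 0, 0.8], [-0.6, 0.7, 0, 0, 0.8], [-0.5, 0.9, 0, 0, 0.8], [-0.5, 0.9, 0, 0, 0.8], [-0.5, 0.9, 0, 0, 0.8], [-0.5, 0.9, 0, 0, 0.8], [-0.3, 0.9, 0, 0, 0.8], [0, 0.9, 0, 0, 0.8]]
  ]
}}

```text
time_s: 24.02
position: [0.6749, -0.0529, 0.1292]
tcp_rot: [180.0, 0.1, -180.0]
force: [-0.1, 0.2, -0.0]
finger_gap: 0.0684
finger_force: 0.0
```

Request:
{"method": "carry_out", "body": {
  "commands": [
    [[0, 0.9, 0, 0, 0.8], [0, 0.66, 0, 0, 0.8], [0, 0, 0, -0.7, 0.8], [0, 0, 0, -0.67, 0.8], [0, 0, 0, 0, 0.8], [0, 0, 0, 0, 0.8]]
  ]
}}

```text
time_s: 24.78
position: [0.6741, 0.0078, 0.1288]
tcp_rot: [180.0, 0.0, -171.8]
force: [0.0, -0.2, 0.3]
finger_gap: 0.068
finger_force: 0.0
```

Run:
```python
from h import *
print(robot.sense()["position"],robot.sense()["tcp_rot"])
im=robot.capture("scene"); cv2.imwrite("pics/a2.png",cv2.resize(im[100:300,120:440,::-1],None,fx=2.5,fy=2.5))
```

```text
[0.67412141 0.00779697 0.12883915] [ 1.79987208e+02  4.04679777e-03 -1.71822191e+02]
```

View pics/a2.png

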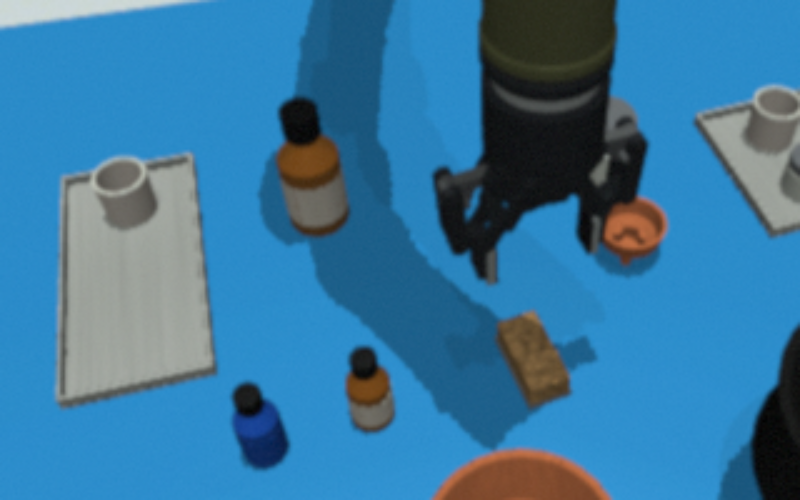

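The cup stands inside the long tray, at (125,192) in the crop, and the gripper is aligned above the block at (533,357).

Request:
{"method": "carry_out", "body": {
  "commands": [
    [[0, 0, 0.8, 0, 0.8], [0, 0, 0.9, 0, 0.8], [0, 0, 0.8, 0, 0.8], [0, 0, 0.5, 0, 0.8], [0, 0, 0, 0, 0.6], [0, 0, 0, 0, 0.3], [0, 0, 0, 0, 0.15], [0, 0, 0, 0, 0.15], [0, 0, 0, 0, 0.15]]
  ]
}}

```text
time_s: 25.95
position: [0.6754, 0.0082, 0.0101]
tcp_rot: [-180.0, 0.2, -171.8]
force: [0.2, 0.4, 6.6]
finger_gap: 0.0328
finger_force: 61.4
```

Request:
{"method": "carry_out", "body": {
  "commands": [
    [[0, 0, -0.4, 0, 0.15], [0, 0, -0.8, 0, 0.15], [0, 0, -0.9, 0.5, 0.15], [0, 0, -0.8, 0.52, 0.15], [0.3, -0.5, 0, 0, 0.15], [0.3, -0.9, 0, 0, 0.15], [0.4, -0.9, 0, 0, 0.15], [0.4, -0.9, 0, 0, 0.15], [0.4, -0.9, 0, 0, 0.15], [0.4, -0.9, 0, 0, 0.15]]
  ]
}}

```text
time_s: 27.2
position: [0.5932, -0.1964, 0.1253]
tcp_rot: [-180.0, 0.0, -177.9]
force: [0.1, -0.6, -1.3]
finger_gap: 0.0323
finger_force: 60.6
```

Request:
{"method": "carry_out", "body": {
  "commands": [
    [[0.4, -0.9, 0, 0, 0.15], [0.29, -0.9, 0, 0, 0.15], [0, -0.6, 0, 0, 0.15], [0, -0.21, 0, 0, 0.15], [0, 0, 0.6, 0, 0.15], [0, 0, 0.8, 0, 0.15], [0, 0, 0.7, 0, 0.15], [0, 0, 0.2, 0, 0.15], [0, 0, 0, 0, 0.15]]
  ]
}}

```text
time_s: 28.32
position: [0.5705, -0.2996, 0.0327]
tcp_rot: [180.0, 0.0, -177.8]
force: [-0.1, -0.5, 0.5]
finger_gap: 0.0326
finger_force: 60.6
```

Request:
{"method": "carry_out", "body": {
  "commands": [
    [[0, 0, 0.2, 0, 0.15], [0, 0, 0.1, 0, 0.15], [0, 0, 0.07, 0, 0.15], [0, 0, 0.05, 0, 0.15], [0, 0, 0, 0, 0.15]]
  ]
}}

```text
time_s: 28.95
position: [0.57, -0.3005, 0.0156]
tcp_rot: [180.0, -0.0, -177.9]
force: [-0.3, 0.3, -1.1]
finger_gap: 0.032
finger_force: 60.6
```

Request:
{"method": "carry_out", "body": {
  "commands": [
    [[0, 0, 0.05, 0, 0.15], [0, 0, 0.02, 0, 0.15], [0, 0, 0, 0, 0.55], [0, 0, 0, 0, 0.6], [0, 0, 0, 0, 0.6], [0, 0, -0.3, 0, 0.6], [0, 0, -0.9, 0, 0.6], [0, 0, -0.9, 0, 0.75], [0, 0, -0.9, 0, 0.75], [-0.4, 0.5, 0, 0, 0.75]]
  ]
}}

```text
time_s: 30.2
position: [0.5862, -0.2834, 0.1369]
tcp_rot: [-179.7, 0.3, -178.1]
force: [0.5, -0.2, -0.2]
finger_gap: 0.0642
finger_force: 0.0
```

Request:
{"method": "carry_out", "body": {
  "commands": [
    [[-0.7, 0.9, 0, 0, 0.75], [-0.7, 0.9, 0, 0, 0.75], [-0.7, 0.9, 0, 0, 0.75], [-0.4, 0.8, 0, 0, 0.75], [-0.17, 0.35, 0, 0, 0.75], [0, 0, 0, 0, 0.75]]
  ]
}}

```text
time_s: 30.95
position: [0.6863, -0.1214, 0.1332]
tcp_rot: [180.0, 0.0, -177.8]
force: [0.7, 0.1, -0.3]
finger_gap: 0.064
finger_force: 0.0
```

Run:
```python
from h import *
print(robot.sense()["position"],robot.sense()["tcp_rot"])
im=robot.capture("scene"); cv2.imwrite("pics/a3.png",cv2.resize(im[100:300,120:440,::-1],None,fx=2.5,fy=2.5))
```

```text
[ 0.68631866 -0.1213993   0.13323685] [ 1.79998441e+02  6.86283618e-03 -1.77770394e+02]
```

View pics/a3.png

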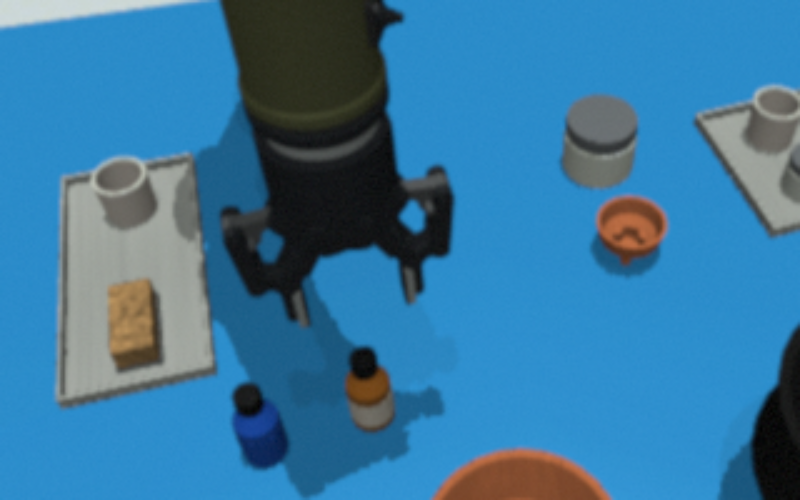

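The block lies inside the long tray at (133,323), and the gripper is above the small bottle at (370,390). The blue bottle at (260,425) is close to the left knuckle, so I turn 45° before going down.

Request:
{"method": "carry_out", "body": {
  "commands": [
    [[0, 0, 0, 0.75, 0.75], [0, 0, 0, 0.75, 0.75], [0, 0, 0, 0.75, 0.75], [0, 0, 0, 0.75, 0.75], [0, 0, 0, 0.75, 0.75], [0, 0, 0, 0.75, 0.75], [0, 0, 0, 0.75, 0.75], [0, 0, 0, 0.75, 0.75], [0, 0, 0, 0.75, 0.75], [0, 0, 0, 0.75, 0.75]]
  ]
}}

```text
time_s: 32.25
position: [0.6852, -0.1256, 0.133]
tcp_rot: [-179.9, 0.0, 136.8]
force: [-0.5, 0.3, -0.9]
finger_gap: 0.0642
finger_force: 0.0
```

Request:
{"method": "carry_out", "body": {
  "commands": [
    [[0, 0, 0.7, 0, 0.75], [0, 0, 0.8, 0, 0.75], [0, 0, 0.8, 0, 0.75], [0, 0, 0.5, 0, 0.75], [0, 0, 0, 0, 0.75]]
  ]
}}

```text
time_s: 32.88
position: [0.6847, -0.1236, 0.0194]
tcp_rot: [-179.8, -0.1, 137.0]
force: [0.6, -0.1, 0.2]
finger_gap: 0.0637
finger_force: 0.0
```

Request:
{"method": "carry_out", "body": {
  "commands": [
    [[0, 0, 0, 0, 0.6], [0, 0, 0, 0, 0.5], [0, 0, 0, 0, 0.35], [0, 0, 0, 0, 0.2], [0, 0, 0, 0, 0.15], [0, 0, 0, 0, 0.15]]
  ]
}}

```text
time_s: 33.62
position: [0.6874, -0.1223, 0.0225]
tcp_rot: [179.9, 0.1, 137.1]
force: [-1.0, -0.1, 6.2]
finger_gap: 0.0322
finger_force: 60.0
```

Request:
{"method": "carry_out", "body": {
  "commands": [
    [[0, 0, -0.4, 0, 0.15], [0, 0, -0.8, 0, 0.15], [0, 0, -0.8, 0, 0.15], [0, 0, -0.8, -0.5, 0.15], [0, 0, -0.3, -1, 0.15], [0, 0, 0, -1, 0.15], [0, 0, 0, -1, 0.15], [0, 0, 0, -1, 0.15], [0, 0, 0, -1, 0.15], [0, 0, 0, -1, 0.15]]
  ]
}}

```text
time_s: 34.88
position: [0.6862, -0.1221, 0.1457]
tcp_rot: [-180.0, 0.0, 176.3]
force: [-0.5, -0.8, -1.2]
finger_gap: 0.0323
finger_force: 59.6
```

Request:
{"method": "carry_out", "body": {
  "commands": [
    [[0, 0, 0, -1, 0.15], [0.5, -0.4, 0, 0, 0.15], [0.8, -0.7, 0, 0, 0.15], [0.8, -0.7, 0, 0, 0.15], [0.8, -0.7, 0, 0, 0.15], [0.8, -0.7, 0, 0, 0.15], [0.8, -0.7, 0, 0, 0.15], [0.45, -0.44, 0, 0, 0.15], [0, 0, 0, 0, 0.15], [0, 0, 0, 0, 0.15]]
  ]
}}

```text
time_s: 36.12
position: [0.4963, -0.3018, 0.1455]
tcp_rot: [180.0, 0.1, -177.8]
force: [0.4, -0.1, 0.0]
finger_gap: 0.0318
finger_force: 59.6
```

Contact is expected at z 0.0265, so this goes to about 0.029 first.

Request:
{"method": "carry_out", "body": {
  "commands": [
    [[0, 0, 0.6, 0, 0.15], [0, 0, 0.8, 0, 0.15], [0, 0, 0.8, 0, 0.15], [0, 0, 0.4, 0, 0.15], [0, 0, 0.2, 0, 0.15], [0, 0, 0.1, 0, 0.15], [0, 0, 0.05, 0, 0.15], [0, 0, 0, 0, 0.15]]
  ]
}}

```text
time_s: 37.12
position: [0.4952, -0.3031, 0.0274]
tcp_rot: [-180.0, 0.0, -177.9]
force: [0.6, 0.4, -0.1]
finger_gap: 0.0323
finger_force: 59.6
```

Request:
{"method": "carry_out", "body": {
  "commands": [
    [[0, 0, 0.03, 0, 0.15], [0, 0, 0, 0, 0.15], [0, 0, 0, 0, 0.5], [0, 0, 0, 0, 0.6], [0, 0, 0, 0, 0.6], [0, 0, -0.3, 0, 0.6], [0, 0, -0.8, 0, 0.6], [0, 0, -0.9, 0, 0.6], [0, 0, -0.9, 0, 0.6], [0, 0, -0.9, 0, 0.6]]
  ]
}}

```text
time_s: 38.38
position: [0.4947, -0.3029, 0.1796]
tcp_rot: [-180.0, 0.0, -177.8]
force: [0.6, -0.1, 0.5]
finger_gap: 0.051
finger_force: 0.0
```

Request:
{"method": "carry_out", "body": {
  "commands": [
    [[0, 0.9, 0, 0, 0.6], [0, 0.9, 0, 0, 0.6], [0, 0.9, 0, 0, 0.6], [0, 0.9, 0, 0, 0.6], [0, 0.9, 0, 0, 0.6], [0, 0.9, 0, 0, 0.6], [0, 0, 0, 0, 0.6], [0, 0, 0, 0, 0.6]]
  ]
}}

```text
time_s: 39.38
position: [0.4868, -0.0877, 0.1781]
tcp_rot: [-180.0, 0.0, -177.9]
force: [-0.5, -0.3, 0.9]
finger_gap: 0.0512
finger_force: 0.0
```

Run:
```python
from h import *
im=robot.capture("scene"); cv2.imwrite("pics/a4.png",cv2.resize(im[80:290,120:500,::-1],None,fx=2.1,fy=2.1))
im=robot.capture("top"); cv2.imwrite("pics/a5.png",cv2.resize(im[130:320,150:480,::-1],None,fx=2.4,fy=2.4))
```

```text
(no output)
```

View pics/a4.png

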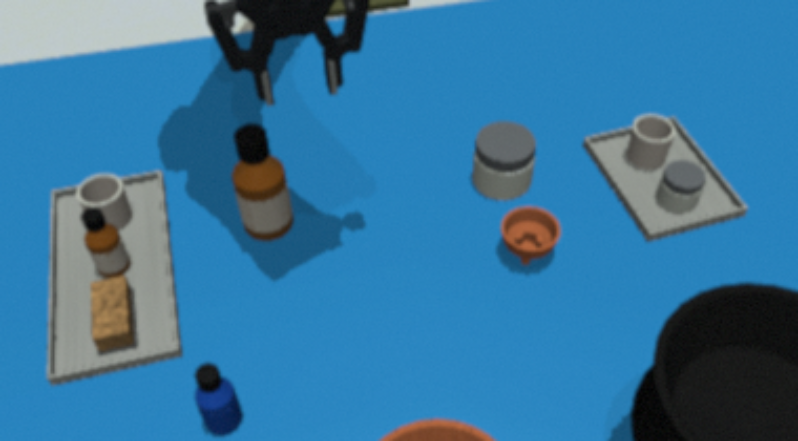

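View pics/a5.png

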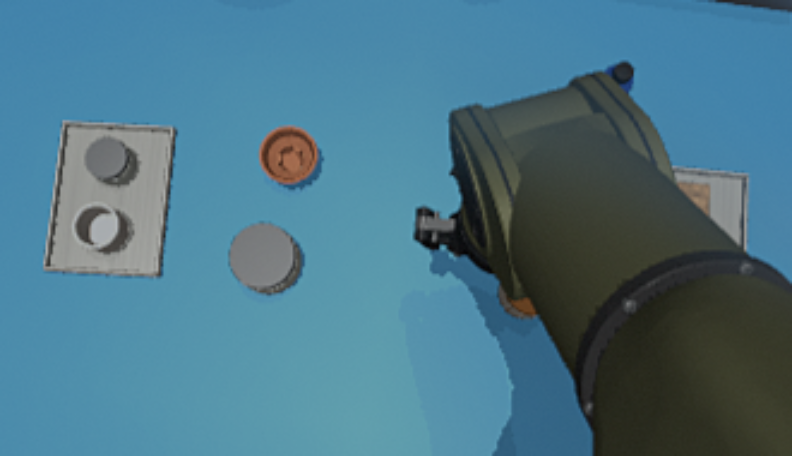

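The scene view shows cup, bottle and block in the long tray at left, and cup and jar in the short tray at right, with the bystanders in place. The top view confirms the short tray. I'll check numerically that the bottle is upright and where the jar and cup stand.

Run:
```python
from h import *
g=lambda q:((q-[120,80])*2.1).round(0).tolist()
print("bottle base/cap",g(proj("scene",[[.4955,-.303,.004],[.4955,-.303,.084]])))
print("LB",g(proj("scene",[[.4706,-.138,0],[.4706,-.138,.13]])))
t=lambda x,y:(np.array([x,y])+.5)/2.4-.5+[150,130]
c=np.array([.5055,.3029]);a=np.radians(4.9);R=np.array([[np.cos(a),-np.sin(a)],[np.sin(a),np.cos(a)]])
for n,p,z in(("jar",(106,159),.044),("cup",(100,228),.049)):
    print(n,((ray("top",t(*p),z)[0]-c)@R).round(4))
```

```text
bottle base/cap [[114.0, 265.0], [90.0, 213.0]]
LB [[270.0, 222.0], [252.0, 133.0]]
jar [ 0.0344 -0.0005]
cup [-0.0376 -0.0047]
```

The predicted pixels for an upright bottle match the picture, and the jar and cup sit well within their limits. Handing in.

```bash
python3 -c "
from plant import robot
print(robot.finish_job())"
```

```text
the job is handed in; nothing more can be done
None
```

I handed the job in after about 39.5 s of robot time. The last pictures show the small bottle, sanding block and one cup in the long tray, the small jar and other cup in the short tray, and the bystanders in place; no verdict came back.

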